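# Thread the stirring shaft through the two arms of the chocolate stirring stand

## Task

Take the stirrer with the orange handle and the long plain shaft from the steel rack and lower it gently, shaft down, through the hole of the stand's upper blue arm and then the hole of the lower blue arm, until its steel disc lies flat on the upper arm; do not drop it in. Let go of it there, and leave the green-handled and black-handled stirrers hanging in the rack.

Things in the scene. Friction and masses are not known exactly. Their poses are not given: they have to be found in the camera images.
- shaft: The stirrer to fit, about 0.25 kg, hanging upright in the rack: orange handle (26 mm diameter, 54 mm tall) on a steel disc (62 mm diameter, 6 mm thick); below it a plain steel shaft, 14 mm diameter, 115 mm long, rounded tip. Origin: centre of the disc's underside, z up along the handle. The handle spans 6 to 60 mm above the origin; the tip is 115 mm below.
- upper_hole (a point): Centre of the round vertical 34 mm through hole in the upper blue arm of the fixed stirring stand, at the arm's top face, 135 mm above the bench; z up, x from the grey column out along the arms. Arms are level, 70 mm wide, this one 10 mm thick. The column, 85 to 125 mm from here along -x, is no taller than this arm; nothing stands above it.
- lower_hole (a point): Centre of the 34 mm through hole in the lower blue arm (8 mm thick), at its top face: straight below the upper hole by 60 mm. A steel bowl is fixed on the stand below; its inner floor is 63 mm below this point, so a shaft resting by its disc hangs clear of it.
- stub: Bystander in the rack: stirrer with the same disc and handle size, but a green handle and a shaft only 45 mm long. Origin: centre of the disc's underside, z up. The fixed steel rack is 270 x 80 mm, its top 135 mm above the bench; three stirrers hang by their discs in 24 mm holes, 85 mm apart in a line, in any order.
- fork: Bystander in the rack: dipping fork with the same disc and handle size, but a black handle and two prongs reaching 95 mm below the disc. Origin: centre of the disc's underside, z up.

How it is judged:
By the outcome, as a careful person would: the job done as asked, in the order asked, and still so for the second after the job is handed in, with the robot touching nothing.
It also fails if it takes over 37 s, if anything falls off the work surface, if the arm or the gripper's body presses on something with over 40 N, if the wrist force passes 120 N, or if a joint passes its speed limit or range.

## Robot

A 6-joint arm with a two-finger parallel gripper is mounted at the origin on the work surface. World frame = base frame: x ahead of the robot, y to its left, z up, the work surface at z = 0. Lengths are in m, angles in rad, forces in N, time in s.
With the tool pointing down it reaches from about 0.375 to 0.975 m from the base axis. Payload 3.8 kg.
Tool frame: the origin (TCP) lies where the fingers leave the gripper's body, on its centre line; the fingertips stand 73 mm ahead of it and the grasp point (between the pads) lies 54 mm ahead of it; z points along the fingers, y is the line along which they close (so a half turn about z gives the same grasp; the last joint's range is limited). The gripper opens to 85 mm and grips with 20 to 120 N. Pads are 22 mm wide; open, the fingers measure 114 mm over their backs; the gripper's body (76 mm by 85 mm) begins 54 mm behind the grasp point. The pads swing forward as they close: fully open they stand 13 mm farther back than shut.
Start: joints at [-1.3, 0.264, 1.604, -0, 1.274, -0.037], TCP at [0.204, -0.643, 0.304] pointing down, gripper open.
Joint ranges: [-2.63, 2.63], [-0.94, 2.18], [0.31, 2.57], [-1.31, 4.45], [0, 2.66], [-2.55, 2.55]. Speed limits (rad/s): [2.57, 2.57, 3.14, 3.14, 3.14, 3.14].

## Interface

Orientations are given as a rotation vector (axis times angle).
In Python, from workcell import read_state, viewer, bot gives the robot as it stands.
- The arm moves only by the tool jog_arm, never from a script. Its argument "increments" is a list that holds one entry, the list of rows, each a list of 7 numbers: the shift along the tool's x, y, z in units of 30 mm (1.0 is 30 mm), then the turn, a rotation vector about the tool's x, y, z in units of 6 degrees (1.0 is 6 degrees), then the opening, from -1 (shut) to 1 (fully open). A call has exactly 5 rows; each row shifts and turns the commanded pose from where the row before left it, along the tool's axes as they then stand; what a row does not reach is not made up. A row lasts 1/12 s, in which the tool goes at most 41.7 mm and 7.16 degrees, less where a joint would pass 70% of its speed; a pose out of reach is approached as far as the arm can. A call is refused whole if a number of a shift passes 1 or a number of a turn 1, either way. A call with a gripper value outside its range is refused whole. The fingers move at their own pace and stop on an object; "force" is the grip in N (left out, the last holds). Time passes only in rows, so rows that do not move let the fingers close, or fill a call up. It gives the time, the measured TCP pose, the force, the opening and the grip force at its end, in the units of the state.
- read_state(): the state, without advancing time (a new reading comes with each control period).
- viewer.read_camera(name): name is "side" or "top" or "wrist"; returns (picture, depth): 400x640x3 uint8, blue, green, red; 400x640 float32, m along the optical axis (not along the pixel's ray), 0 where there is no reading.
- viewer.camera_params(name): a dict with "fx", "fy", "cx", "cy" (pixels), "R" (3x3) and "t" (3): a world point X has camera coordinates R X + t; the wrist camera has in their place "hand_eye" (4x4, takes a point from camera to tool coordinates, whose origin is the TCP and whose axes are the flange's). Camera axes: x right, y down, z forward; pixel columns grow to the right and rows downward; lengths in m; the calibration is good to about 2 mm. A picture is of the moment at which its call begins: read the wrist's pose just before it. camera_params takes no time and is no camera call.
- bot.finish_job(): hands the job in; it is judged then, once.
The state is a dict: "time": time; "q": joint angles; "joint_vel": joint speeds; "joint_torque": joint torques, N m; "tool_pos": TCP position; "tcp_rot": TCP orientation; "wrist_force": force on the tool from outside, world axes, zero at the start; "torque": the same for the moment, N m; "width": opening from 0.0 (shut) to 1.0 (fully open); "grip_force": force on a finger pad.
Only numpy, scipy, OpenCV 4.12 (cv2) and the standard library are available. Lean on these libraries where they do the work, as an engineer would, in place of code of your own. Each camera call takes 0.05 s, during which the arm holds its last target. There are 200 camera calls.

## Working session

There is one attempt and no reset: what is moved stays moved. The work goes in short steps, Python scripts to look and compute and a tool call to move; the robot and the scene stay as the last step left them, time stands still between calls to the robot, and variables do not carry over. Pictures are saved under pics/ and viewed, at most 10 in all, crops included, and the job is handed in when it is done.

Besides the shell and the picture viewer there is one more tool, called as name([rows], argument=value, ...), one row to a line, values as JSON. jog_arm: Moves the arm, as the interface text tells. Its arguments: {"type":"object","properties":{"increments":{"type":"array","items":{"type":"array","items":{"type":"array","items":{"type":"number"}}}},"force":{"type":"number"}},"required":["increments"]}

```bash
mkdir -p pics
cat > h.py <<'E'
import numpy as np,cv2
from scipy.spatial.transform import Rotation as Ro
from workcell import read_state, viewer, bot
def cloud(name):
    s=read_state(); im,d=viewer.read_camera(name); p=viewer.camera_params(name)
    v,u=np.mgrid[:400,:640]
    C=np.stack([(u-p['cx'])/p['fx']*d,(v-p['cy'])/p['fy']*d,d],-1)
    if 'R' in p: W=(C-np.array(p['t']))@np.array(p['R'])
    else:
        H=np.array(p['hand_eye']); T=C@H[:3,:3].T+H[:3,3]
        W=T@Ro.from_rotvec(s['tcp_rot']).as_matrix().T+s['tool_pos']
    W[d==0]=np.nan
    return im,W,p,s
E
python3 - <<'E'
from h import *
ims=[]
for n in ('top','side'):
    im,W,p,s=cloud(n); ims.append(im); np.savez(n,im=im,W=W,R=p['R'],t=p['t'],k=[p[a] for a in('fx','fy','cx','cy')])
    hsv=cv2.cvtColor(im,cv2.COLOR_BGR2HSV)
    for c,lo,hi in(('orange',(5,130,100),(22,255,255)),('green',(40,90,50),(85,255,255)),('blue',(95,110,50),(130,255,255))):
        m=cv2.inRange(hsv,lo,hi); N,l,st,ce=cv2.connectedComponentsWithStats(m)
        for i in range(1,N):
            if st[i,4]>60:
                w=W[l==i]; print(n,c,st[i],np.nanmedian(w,0).round(3),np.nanpercentile(w,[2],axis=0).round(3),np.nanpercentile(w,[98],axis=0).round(3))
    print(n,'cam',-np.array(p['R']).T@p['t'])
print(s)
cv2.imwrite('pics/a.png',ims[0]);cv2.imwrite('pics/b.png',ims[1])
E
```

```text
top orange [396 176  11  11  93] [ 0.558 -0.182  0.195] [[ 0.548 -0.193  0.193]] [[ 0.568 -0.172  0.198]]
top green [391 217  13  12 110] [ 0.474 -0.172  0.195] [[ 0.464 -0.182  0.192]] [[ 0.484 -0.162  0.198]]
top blue [ 199  192   37   62 2039] [0.476 0.204 0.135] [[0.417 0.173 0.074]] [[0.544 0.239 0.138]]
top cam [ 0.36886503 -0.00825559  0.97780728]
side orange [356 235  16  11 137] [ 0.559 -0.186  0.196] [[ 0.549 -0.196  0.193]] [[ 0.57  -0.176  0.197]]
side green [301 240  16  13 161] [ 0.475 -0.176  0.195] [[ 0.464 -0.186  0.193]] [[ 0.485 -0.165  0.197]]
side blue [238 125  63  26 893] [0.473 0.202 0.136] [[0.418 0.172 0.134]] [[0.545 0.238 0.138]]
side blue [250 145  45  11 139] [0.491 0.233 0.076] [[0.438 0.212 0.074]] [[0.544 0.24  0.09 ]]
side cam [ 0.3785047  -0.54402516  0.65760135]
{'time': 0.05, 'q': array([-1.29991335e+00,  2.64751382e-01,  1.60537000e+00,  2.34055777e-06,
        1.27373253e+00, -3.69199131e-02]), 'joint_vel': array([ 0.00084574, -0.00264247, -0.00185642, -0.00060133, -0.00239716,
        0.00023211]), 'joint_torque': array([-2.30945665e-05, -5.17030799e+01, -3.68840325e+01,  9.84147641e-05,
        7.05855477e-03,  1.37083492e-05]), 'tool_pos': array([ 0.2043335 , -0.64272507,  0.30256522]), 'tcp_rot': array([-3.10224132e+00, -4.81243875e-01,  4.10783018e-04]), 'wrist_force': array([-1.06497432,  0.99680248,  0.56165573]), 'torque': array([-0.02462135, -0.01473926,  0.00695967]), 'grip_force': 0.0, 'width': 0.9957721177852128}
```

View pics/a.png

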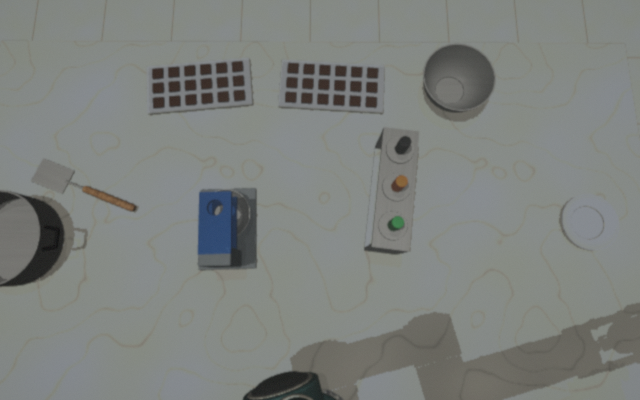

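View pics/b.png

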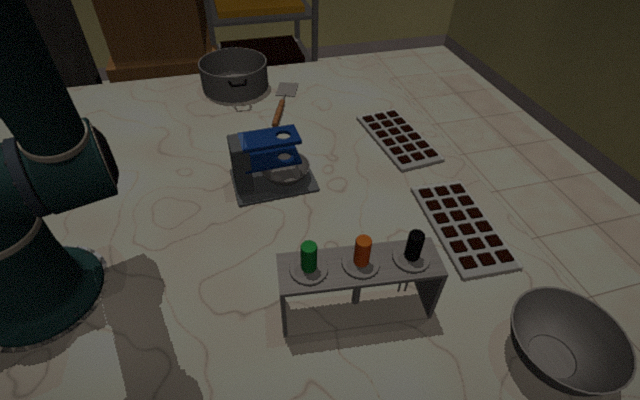

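Top view: the orange handle is in the middle of the rack at (400,183), with black above it and green below. The stand's hole is at about (215,208). Next I'll refine both positions.

```bash
cat > plan.py <<'E'
from h import *
def ray(D,uv,z):
    fx,fy,cx,cy=D['k']; R=D['R'];t=D['t']; uv=np.atleast_2d(uv).astype(float)
    d=np.c_[(uv[:,0]-cx)/fx,(uv[:,1]-cy)/fy,np.ones(len(uv))]@R; c=-R.T@t
    return c+d*((z-c[2])/d[:,2])[:,None]
if __name__=='__main__':
  for n in('top','side'):
    D=np.load(n+'.npz'); im,W=D['im'],D['W']; hsv=cv2.cvtColor(im,cv2.COLOR_BGR2HSV)
    top=((abs(W[...,2]-.135)<.008)&(W[...,0]>.38)&(W[...,0]<.58)&(W[...,1]>.14)&(W[...,1]<.27)).astype(np.uint8)
    cs,h=cv2.findContours(top,cv2.RETR_CCOMP,cv2.CHAIN_APPROX_NONE)
    for c,hh in zip(cs,h[0]):
        if len(c)>8:
            (e,ax,a)=cv2.fitEllipse(c); P=ray(D,c[:,0],.135); 
            print(n,'hole' if hh[3]>=0 else 'arm',e,P.min(0).round(4),P.max(0).round(4),'mid',((P.min(0)+P.max(0))/2).round(4),ray(D,e,.135).round(4))
            if hh[3]<0: print(cv2.minAreaRect((P[:,:2]*1000).astype(np.float32)))
    for nm,lo,hi in(('orange',(5,130,60),(22,255,255)),('green',(40,90,40),(85,255,255))):
        m=(cv2.inRange(hsv,lo,hi)>0)&(abs(W[...,2]-.195)<.006)&(W[...,1]<-.1)
        P=W[m]; print(n,nm,m.sum(),np.nanmedian(P,0).round(4),((np.nanmax(P,0)+np.nanmin(P,0))/2).round(4),(np.nanmax(P,0)-np.nanmin(P,0)).round(4))
        # disc at z .141
    g=(abs(W[...,2]-.141)<.0035)&(abs(W[...,0]-.558)<.036)&(abs(W[...,1]+.182)<.036); print('disc',g.sum(),W[g].min(0),W[g].max(0))
  s=read_state(); print(Ro.from_rotvec(s['tcp_rot']).as_matrix().round(3))
E
python3 plan.py
```

```text
top arm (214.64215087890625, 228.94325256347656) [0.3872 0.1681 0.135 ] [0.5486 0.2444 0.135 ] mid [0.4679 0.2062 0.135 ] [[0.4655 0.2063 0.135 ]]
((467.48779296875, 206.8087158203125), (160.18490600585938, 70.76651763916016), 2.4728925228118896)
top hole (215.06703186035156, 207.61611938476562) [0.4934 0.1904 0.135 ] [0.5285 0.2253 0.135 ] mid [0.511  0.2079 0.135 ] [[0.5117 0.2077 0.135 ]]
top orange 93 [ 0.5578 -0.1824  0.1953] [ 0.5578 -0.1824  0.1954] [0.0214 0.0209 0.0061]
top green 108 [ 0.4739 -0.1718  0.1953] [ 0.4731 -0.1726  0.1944] [0.0221 0.0219 0.0095]
disc 461 [ 0.52263926 -0.21563649  0.13751084] [ 0.59214066 -0.14629618  0.1444811 ]
side arm (262.7618103027344, 138.89230346679688) [0.3874 0.1581 0.135 ] [0.5493 0.2457 0.135 ] mid [0.4683 0.2019 0.135 ] [[0.4663 0.2007 0.135 ]]
((468.537841796875, 202.51144409179688), (160.84115600585938, 83.13439178466797), 2.263065814971924)
side hole (282.5101318359375, 135.4207763671875) [0.4952 0.189  0.135 ] [0.5293 0.2181 0.135 ] mid [0.5123 0.2036 0.135 ] [[0.5123 0.2031 0.135 ]]
side orange 179 [ 0.5581 -0.188   0.1953] [ 0.5588 -0.1863  0.1941] [0.0242 0.023  0.0097]
side green 175 [ 0.4745 -0.1771  0.1954] [ 0.4746 -0.1757  0.1935] [0.0235 0.0224 0.0072]
disc 680 [ 0.52470323 -0.21758134  0.13750165] [ 0.59243559 -0.14702393  0.14441444]
[[ 0.953  0.303 -0.001]
 [ 0.303 -0.953  0.002]
 [ 0.    -0.002 -1.   ]]
```

jog_arm([
  [[0.5,-1,0,0,0,0.82,1],[0.5,-1,0,0,0,0.82,1],[0.5,-1,0,0,0,0.82,1],[0.5,-1,0,0,0,0.82,1],[0.5,-1,0,0,0,0.84,1]],
], force=50)

```text
time: 0.52
tool_pos: [0.2577, -0.4838, 0.3031]
tcp_rot: [-3.134, 0.202, 0.001]
wrist_force: [1.3, -0.1, 1.4]
width: 1.002
grip_force: 0.0
```

jog_arm([
  [[0.5,-1,0,0,0,0,1],[0.5,-1,0,0,0,0,1],[0.5,-1,0,0,0,0,1],[0.5,-1,0,0,0,0,1],[0.5,-1,0,0,0,0,1]],
])

```text
time: 0.93
tool_pos: [0.3513, -0.3444, 0.3035]
tcp_rot: [-3.135, 0.195, 0.001]
wrist_force: [0.6, -0.8, -0.2]
width: 0.999
grip_force: 0.0
```

```bash
cat > go.py <<'E'
import sys
from h import *
s=read_state(); M=Ro.from_rotvec(s['tcp_rot']).as_matrix()
g=np.array([float(a) for a in sys.argv[1:4]])
print('t',s['time'],'pos',s['tool_pos'].round(4),'q',s['q'].round(2),'F',s['wrist_force'].round(1),s['width'],s['grip_force'])
print('M',M.round(3).tolist(),'units to goal',(M.T@(g-s['tool_pos'])/.03).round(2))
E
python3 go.py .558 -.1845 .30
```

```text
t 0.9333 pos [ 0.3513 -0.3444  0.3035] q [-0.83 -0.09  1.98  0.    1.24  0.87] F [ 0.6 -0.8 -0.2] 0.9991867259032797 0.0
M [[0.992, -0.124, -0.0], [-0.124, -0.992, 0.0], [-0.0, -0.0, -1.0]] units to goal [ 6.18 -6.14  0.12]
```

jog_arm([
  [[0.8,-0.8,0,0,0,0,1],[0.8,-0.8,0,0,0,0,1],[0.8,-0.8,0,0,0,0,1],[0.8,-0.8,0,0,0,0,1],[0.8,-0.8,0,0,0,0,1]],
])

```text
time: 1.35
tool_pos: [0.4857, -0.2403, 0.3035]
tcp_rot: [-3.135, 0.194, 0.001]
wrist_force: [0.2, -0.7, -0.6]
width: 0.997
grip_force: 0.0
```

jog_arm([
  [[0.8,-0.8,0,0,0,0,1],[0.8,-0.8,0,0,0,0,1],[0.5,-0.5,0,0,0,0,1],[0,0,0,0,0,0,1],[0,0,0,0,0,0,1]],
])

```text
time: 1.77
tool_pos: [0.5555, -0.1861, 0.3031]
tcp_rot: [-3.136, 0.19, 0.003]
wrist_force: [-0.4, -0.4, 0.7]
width: 0.999
grip_force: 0.0
```

```bash
python3 go.py .558 -.1845 .227
python3 - <<'E'
from h import *
im,W,p,s=cloud('wrist'); cv2.imwrite('pics/w1.png',im)
hsv=cv2.cvtColor(im,cv2.COLOR_BGR2HSV)
for nm,lo,hi in(('orange',(5,130,60),(22,255,255)),('green',(40,90,40),(85,255,255))):
    m=(cv2.inRange(hsv,lo,hi)>0)&(abs(W[...,2]-.195)<.005)
    P=W[m]
    if len(P): print(nm,m.sum(),np.median(P,0).round(4),((P.max(0)+P.min(0))/2).round(4),(P.max(0)-P.min(0)).round(4))
E
```

```text
t 1.7667 pos [ 0.5555 -0.1861  0.3031] q [-0.37  0.1   1.8  -0.    1.25  1.33] F [-0.4 -0.4  0.7] 0.9994933963480274 0.0
M [[0.993, -0.121, -0.002], [-0.121, -0.993, 0.0], [-0.002, 0.0, -1.0]] units to goal [ 0.08 -0.06  2.54]
orange 1510 [ 0.5598 -0.1842  0.195 ] [ 0.5584 -0.1842  0.1935] [0.0248 0.0243 0.0071]
green 1035 [ 0.4764 -0.1736  0.195 ] [ 0.4747 -0.1736  0.1936] [0.0247 0.0242 0.007 ]
```

View pics/w1.png

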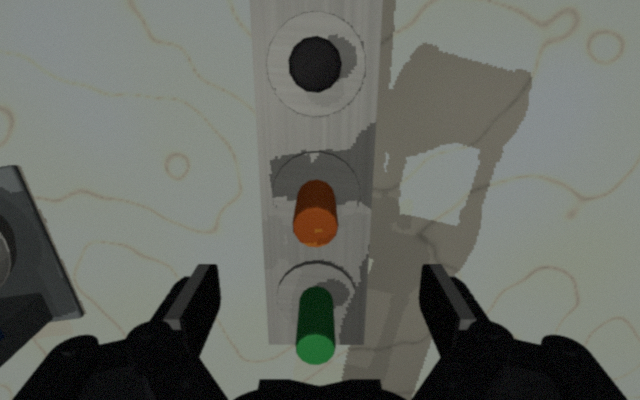

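The wrist view shows orange at (316,225), lying between the finger axes. Its measured position is (0.559, -0.184), which agrees with the earlier estimate, so I'm descending.

jog_arm([
  [[0.05,-0.03,0.7,0,0,0,1],[0.05,-0.03,0.7,0,0,0,1],[0,0,0.7,0,0,0,1],[0,0,0.44,0,0,0,1],[0,0,0,0,0,0,1]],
])

```text
time: 2.23
tool_pos: [0.5553, -0.1857, 0.2237]
tcp_rot: [-3.133, 0.196, 0.011]
wrist_force: [-0.6, -0.6, 0.1]
width: 0.999
grip_force: 0.0
```

jog_arm([
  [[0,0,0,0,0,0,1],[0,0,0,0,0,0,0],[0,0,0,0,0,0,-0.3],[0,0,0,0,0,0,-0.6],[0,0,0,0,0,0,-1]],
], force=50)

```text
time: 2.65
tool_pos: [0.559, -0.1859, 0.229]
tcp_rot: [3.135, -0.194, 0.003]
wrist_force: [-0.4, -0.4, 0.2]
width: 0.45
grip_force: 0.0
```

jog_arm([
  [[0,0,0,0,0,0,-1],[0,0,0,0,0,0,-1],[0,0,0,0,0,0,-1],[0,0,0,0,0,0,-1],[0,0,0,0,0,0,-1]],
])

```text
time: 3.07
tool_pos: [0.559, -0.1855, 0.2288]
tcp_rot: [3.136, -0.194, 0.003]
wrist_force: [-0.6, 0.7, 5.4]
width: 0.289
grip_force: 49.7
```

jog_arm([
  [[0,0,-0.2,0,0,0,-1],[0,0,-0.3,0,0,0,-1],[0,0,-0.4,0,0,0,-1],[0,0,-0.4,0,0,0,-1],[0,0,-0.4,0,0,0,-1]],
])

```text
time: 3.48
tool_pos: [0.5584, -0.1857, 0.28]
tcp_rot: [3.135, -0.194, 0.0]
wrist_force: [-0.3, 0.6, -2.6]
width: 0.289
grip_force: 49.2
```

jog_arm([
  [[0,0,-0.5,0,0,0,-1],[0,0,-0.6,0,0,0,-1],[0,0,-0.6,0,0,0,-1],[0,0,-0.6,0,0,0,-1],[0,0,-0.5,0,0,0,-1]],
])

```text
time: 3.9
tool_pos: [0.5586, -0.1858, 0.3656]
tcp_rot: [3.135, -0.194, 0.004]
wrist_force: [0.0, -0.4, -3.3]
width: 0.292
grip_force: 49.2
```

jog_arm([
  [[0,0,-0.4,0,0,0,-1],[0,0,-0.2,0,0,0,-1],[0,0,0,0,0,0,-1],[0,0,0,0,0,0,-1],[0,0,0,0,0,0,-1]],
])

```text
time: 4.32
tool_pos: [0.5579, -0.1854, 0.3794]
tcp_rot: [-3.135, 0.194, 0.003]
wrist_force: [0.1, 0.1, -3.9]
width: 0.288
grip_force: 49.2
```

```bash
python3 go.py .512 .2058 .38
python3 - <<'E'
from h import *
im,W,p,s=cloud('side'); cv2.imwrite('pics/s2.png',im)
E
```

```text
t 4.3167 pos [ 0.5579 -0.1854  0.3794] q [-0.36  0.06  1.7   0.    1.38  1.33] F [ 0.1  0.1 -3.9] 0.28792952937627075 49.1965583874844
M [[0.992, -0.123, -0.002], [-0.123, -0.992, 0.001], [-0.002, -0.001, -1.0]] units to goal [-3.130e+00 -1.275e+01 -1.000e-02]
```

View pics/s2.png

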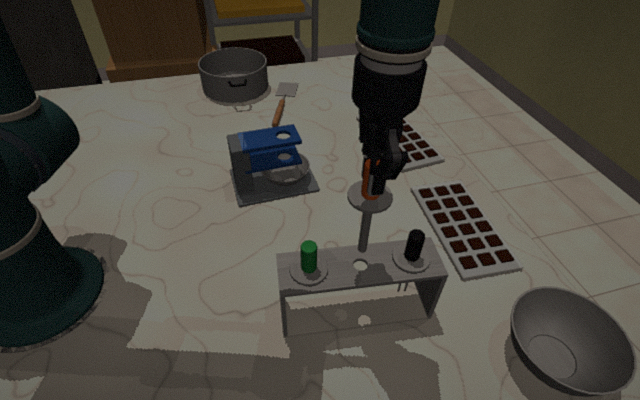

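The stirrer is held upright with its disc at (370,197) and its tip at (362,250), clear of the rack. I'm carrying it to the stand.

jog_arm([
  [[-0.08,-0.3,0,0,0,0,-1],[-0.15,-0.6,0,0,0,0,-1],[-0.2,-0.8,0,0,0,0,-1],[-0.2,-0.8,0,0,0,0,-1],[-0.2,-0.8,0,0,0,0,-1]],
])

```text
time: 4.78
tool_pos: [0.5451, -0.0828, 0.3797]
tcp_rot: [-3.135, 0.195, 0.003]
wrist_force: [0.3, 0.6, -2.0]
width: 0.289
grip_force: 49.4
```

jog_arm([
  [[-0.2,-0.8,0,0,0,0,-1],[-0.2,-0.8,0,0,0,0,-1],[-0.2,-0.8,0,0,0,0,-1],[-0.2,-0.8,0,0,0,0,-1],[-0.2,-0.8,0,0,0,0,-1]],
])

```text
time: 5.2
tool_pos: [0.5299, 0.0402, 0.3799]
tcp_rot: [-3.135, 0.194, 0.002]
wrist_force: [0.6, -0.5, -1.7]
width: 0.288
grip_force: 49.4
```

jog_arm([
  [[-0.2,-0.8,0,0,0,0,-1],[-0.2,-0.8,0,0,0,0,-1],[-0.2,-0.8,0,0,0,0,-1],[-0.2,-0.8,0,0,0,0,-1],[-0.2,-0.8,0,0,0,0,-1]],
])

```text
time: 5.62
tool_pos: [0.5148, 0.1629, 0.3799]
tcp_rot: [3.135, -0.194, -0.002]
wrist_force: [1.3, 0.1, -1.9]
width: 0.29
grip_force: 49.4
```

jog_arm([
  [[-0.2,-0.8,0,0,0,0,-1],[-0.12,-0.4,0,0,0,0,-1],[-0.03,-0.2,0,0,0,0,-1],[0,0,0,0,0,0,-1],[0,0,0,0,0,0,-1]],
])

```text
time: 6.03
tool_pos: [0.5105, 0.2039, 0.3803]
tcp_rot: [3.135, -0.193, -0.001]
wrist_force: [0.2, -0.3, -2.8]
width: 0.286
grip_force: 49.5
```

```bash
python3 go.py .512 .2058 .38
python3 - <<'E'
from h import *
a,W,p,s=cloud('side'); b,Wt,p,s=cloud('wrist')
np.savez('s3',im=a,W=W)
cv2.imwrite('pics/s3.png',np.hstack([cv2.resize(a[20:220,180:380],(400,400)),cv2.resize(b,(400,250))[:250].copy() if 0 else cv2.copyMakeBorder(cv2.resize(b,(400,250)),0,150,0,0,0)]))
E
```

```text
t 6.0333 pos [0.5105 0.2039 0.3803] q [ 0.34 -0.01  1.77 -0.    1.38  2.03] F [ 0.2 -0.3 -2.8] 0.2859442264472104 49.49993159389123
M [[0.992, -0.123, -0.001], [-0.123, -0.992, -0.001], [-0.0, 0.001, -1.0]] units to goal [ 0.04 -0.07  0.01]
```

View pics/s3.png

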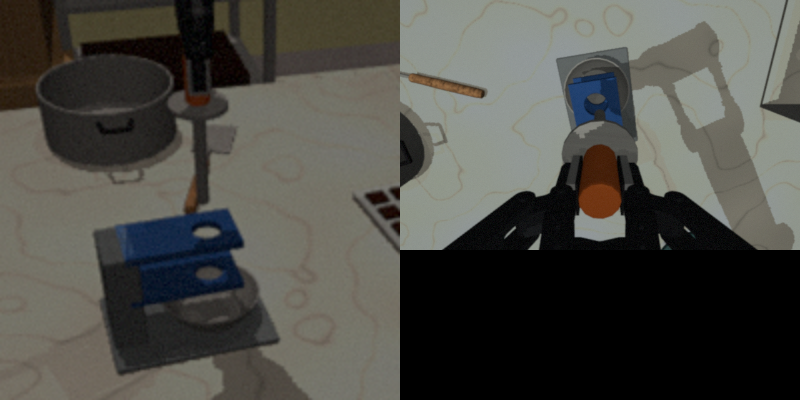

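The side view shows the shaft above the hole: tip at about (200,200), hole at about (208,232) in the crop. I'll measure the shaft's axis and tilt, and the hole from the wrist camera.

Run:
```python
from h import *
D=np.load('s3.npz'); W=D['W']; c=np.array([.3785,-.544])
m=(abs(W[...,0]-.51)<.03)&(abs(W[...,1]-.2)<.03)&(W[...,2]>.15)&(W[...,2]<.275)
P=W[m]; print(m.sum(),P.min(0),P.max(0))
for z in np.arange(.16,.28,.02):
    q=P[abs(P[:,2]-z)<.01]
    if len(q): 
        a=np.median(q,0); d=a[:2]-c; d/=np.linalg.norm(d); print(z.round(2),len(q),(a[:2]+.006*d).round(4),(q.max(0)-q.min(0)).round(3))
# hole in wrist
im,W,p,s=cloud('wrist')
top=((abs(W[...,2]-.135)<.006)&(W[...,0]>.38)&(W[...,0]<.58)&(W[...,1]>.14)&(W[...,1]<.27)).astype(np.uint8)
cs,h=cv2.findContours(top,cv2.RETR_CCOMP,cv2.CHAIN_APPROX_NONE)
H=np.array(p['hand_eye']); M=Ro.from_rotvec(s['tcp_rot']).as_matrix()
for cc,hh in zip(cs,h[0]):
    if len(cc)<15: continue
    u=cc[:,0].astype(float); d=np.c_[(u[:,0]-p['cx'])/p['fx'],(u[:,1]-p['cy'])/p['fy'],np.ones(len(u))]@(M@H[:3,:3]).T
    o=M@H[:3,3]+s['tool_pos']; Q=o+d*((.135-o[2])/d[:,2])[:,None]
    print('hole' if hh[3]>=0 else 'out',len(cc),Q.min(0).round(4),Q.max(0).round(4))
```

```text
271 [0.50318322 0.19393391 0.17552338] [0.51741057 0.20579688 0.27496789]
0.18 31 [0.5104 0.2038] [0.011 0.008 0.014]
0.2 49 [0.5101 0.2035] [0.013 0.01  0.019]
0.22 58 [0.5104 0.204 ] [0.014 0.009 0.019]
0.24 56 [0.5096 0.2036] [0.012 0.012 0.02 ]
0.26 60 [0.5102 0.2035] [0.013 0.009 0.019]
0.28 17 [0.5111 0.2039] [0.013 0.006 0.005]
out 378 [0.4738 0.1727 0.135 ] [0.5487 0.2446 0.135 ]
```

Shaft is upright to within 1 mm and centred within about 2 mm of the hole (10 mm clearance), so I'm lowering it.

jog_arm([
  [[0.05,-0.06,0,0,0,0,-1],[0,0,0.2,0,0,0,-1],[0,0,0.3,0,0,0,-1],[0,0,0.3,0,0,0,-1],[0,0,0.3,0,0,0,-1]],
])

```text
time: 6.6
tool_pos: [0.5121, 0.2055, 0.3461]
tcp_rot: [3.135, -0.195, -0.002]
wrist_force: [-1.0, 0.2, -2.7]
width: 0.293
grip_force: 49.5
```

jog_arm([
  [[0,0,0.3,0,0,0,-1],[0,0,0.3,0,0,0,-1],[0,0,0.2,0,0,0,-1],[0,0,0.1,0,0,0,-1],[0,0,0,0,0,0,-1]],
])

```text
time: 7.02
tool_pos: [0.5119, 0.2058, 0.3194]
tcp_rot: [3.135, -0.194, -0.003]
wrist_force: [-0.0, 0.1, -3.0]
width: 0.286
grip_force: 49.5
```

```bash
python3 go.py .512 .2058 .2295
python3 - <<'E'
from h import *
a,W,p,s=cloud('side')
cv2.imwrite('pics/s4.png',cv2.resize(a[70:220,200:350],(600,600)))
E
```

```text
t 7.0167 pos [0.5119 0.2058 0.3194] q [0.34 0.02 1.85 0.   1.27 2.03] F [-0.   0.1 -3. ] 0.28630239100525545 49.49956605909392
M [[0.992, -0.123, -0.002], [-0.123, -0.992, -0.001], [-0.002, 0.001, -1.0]] units to goal [ 0.01 -0.    3.  ]
```

View pics/s4.png

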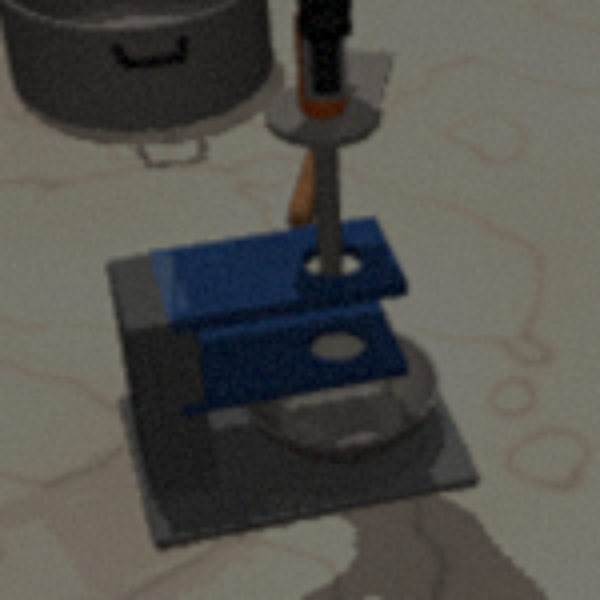

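The shaft at (330,265) has entered the upper hole (333,262) centrally. I'm continuing down.

jog_arm([
  [[0,0,0.2,0,0,0,-1],[0,0,0.3,0,0,0,-1],[0,0,0.3,0,0,0,-1],[0,0,0.3,0,0,0,-1],[0,0,0.3,0,0,0,-1]],
])

```text
time: 7.48
tool_pos: [0.5121, 0.2057, 0.2774]
tcp_rot: [3.135, -0.194, -0.001]
wrist_force: [0.2, 0.0, -3.2]
width: 0.293
grip_force: 49.5
```

jog_arm([
  [[0,0,0.3,0,0,0,-1],[0,0,0.3,0,0,0,-1],[0,0,0.3,0,0,0,-1],[0,0,0.2,0,0,0,-1],[0,0,0.1,0,0,0,-1]],
])

```text
time: 7.9
tool_pos: [0.5118, 0.2057, 0.2411]
tcp_rot: [3.135, -0.194, -0.003]
wrist_force: [-0.2, -0.3, -2.7]
width: 0.287
grip_force: 49.5
```

jog_arm([
  [[0,0,0.1,0,0,0,-1],[0,0,0.05,0,0,0,-1],[0,0,0.05,0,0,0,-1],[0,0,0.05,0,0,0,-1],[0,0,0,0,0,0,-1]],
])

```text
time: 8.32
tool_pos: [0.5125, 0.2059, 0.2353]
tcp_rot: [-3.135, 0.194, -0.001]
wrist_force: [-0.4, 0.1, -3.0]
width: 0.291
grip_force: 49.5
```

```bash
python3 go.py .512 .2058 .2295
python3 - <<'E'
from h import *
a,W,p,s=cloud('side')
cv2.imwrite('pics/s5.png',cv2.resize(a[70:220,200:350],(600,600)))
E
```

```text
t 8.3167 pos [0.5125 0.2059 0.2353] q [ 0.34  0.09  1.94 -0.    1.11  2.03] F [-0.4  0.1 -3. ] 0.2909705377989662 49.505516113713384
M [[0.992, -0.123, 0.0], [-0.123, -0.992, 0.0], [0.0, -0.0, -1.0]] units to goal [-0.02  0.    0.19]
```

View pics/s5.png

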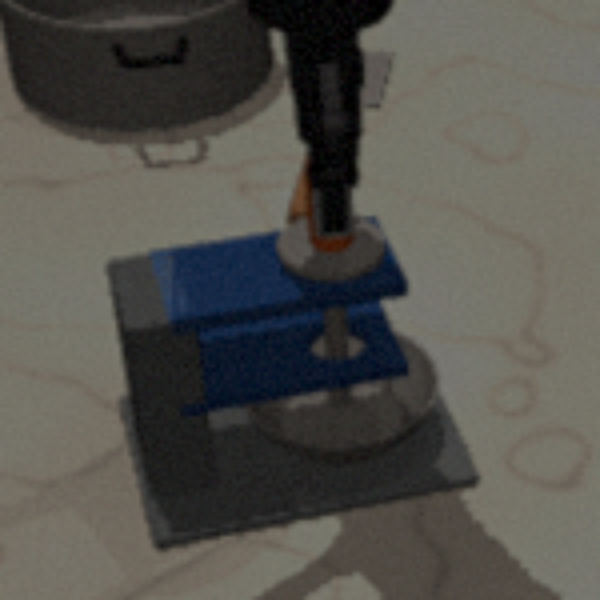

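The shaft passes the lower hole centrally at (338,350), and the disc is about 6 mm above the upper arm. Now I'll creep down to contact.

jog_arm([
  [[0,0,0.04,0,0,0,-1],[0,0,0.04,0,0,0,-1],[0,0,0.04,0,0,0,-1],[0,0,0.04,0,0,0,-1],[0,0,0,0,0,0,-1]],
])

```text
time: 8.78
tool_pos: [0.5122, 0.2058, 0.23]
tcp_rot: [3.135, -0.194, -0.001]
wrist_force: [0.7, -0.6, -2.5]
width: 0.288
grip_force: 49.5
```

jog_arm([
  [[0,0,0.02,0,0,0,-1],[0,0,0,0,0,0,-1],[0,0,0.02,0,0,0,-1],[0,0,0,0,0,0,-1],[0,0,0,0,0,0,-1]],
])

```text
time: 9.2
tool_pos: [0.5124, 0.2059, 0.2292]
tcp_rot: [-3.136, 0.194, -0.0]
wrist_force: [0.4, 0.1, -2.4]
width: 0.289
grip_force: 49.5
```

jog_arm([
  [[0,0,0.02,0,0,0,-1],[0,0,0,0,0,0,-1],[0,0,0,0,0,0,-1],[0,0,0,0,0,0,-1],[0,0,0,0,0,0,-1]],
])

```text
time: 9.62
tool_pos: [0.5125, 0.2059, 0.2289]
tcp_rot: [-3.135, 0.194, -0.0]
wrist_force: [-0.2, -0.2, -0.3]
width: 0.287
grip_force: 49.7
```

jog_arm([
  [[0,0,0.02,0,0,0,-1],[0,0,0,0,0,0,-1],[0,0,0,0,0,0,-1],[0,0,0,0,0,0,-1],[0,0,0,0,0,0,-1]],
])

```text
time: 10.03
tool_pos: [0.5125, 0.2059, 0.2288]
tcp_rot: [-3.135, 0.194, -0.0]
wrist_force: [-3.1, -0.6, 4.9]
width: 0.288
grip_force: 50.3
```

The force changed from -3 N to +4.9 N, so the disc is resting on the arm. I'm releasing gradually.

jog_arm([
  [[0,0,0,0,0,0,-0.4],[0,0,0,0,0,0,-0.3],[0,0,0,0,0,0,-0.2],[0,0,0,0,0,0,0],[0,0,0,0,0,0,0.2]],
], force=20)

```text
time: 10.45
tool_pos: [0.5124, 0.2059, 0.2276]
tcp_rot: [3.136, -0.194, -0.0]
wrist_force: [-0.2, 0.8, 1.0]
width: 0.595
grip_force: 0.0
```

jog_arm([
  [[0,0,0,0,0,0,0.5],[0,0,0,0,0,0,0.8],[0,0,0,0,0,0,0.8],[0,0,-0.1,0,0,0,0.8],[0,0,-0.3,0,0,0,0.8]],
])

```text
time: 10.87
tool_pos: [0.5115, 0.2055, 0.2388]
tcp_rot: [3.134, -0.194, -0.004]
wrist_force: [0.8, 0.0, -0.1]
width: 0.903
grip_force: 0.0
```

jog_arm([
  [[0,0,-0.6,0,0,0,0.8],[0,0,-0.8,0,0,0,0.8],[0,0,-0.8,0,0,0,0.8],[0,0,-0.8,0,0,0,0.8],[0,0,-0.6,0,0,0,0.8]],
])

```text
time: 11.28
tool_pos: [0.5129, 0.2061, 0.3514]
tcp_rot: [-3.134, 0.194, -0.005]
wrist_force: [0.2, 0.2, 0.7]
width: 0.898
grip_force: 0.0
```

```bash
python3 go.py .512 .2058 .2295
python3 - <<'E'
from h import *
a,W,p,s=cloud('side')
hsv=cv2.cvtColor(a,cv2.COLOR_BGR2HSV)
m=(cv2.inRange(hsv,(5,130,60),(22,255,255))>0)&(W[...,2]>.15)&(W[...,2]<.22)&(W[...,1]>.1)
P=W[m];print(m.sum(),P.min(0),P.max(0))
g=(np.hypot(W[...,0]-.512,W[...,1]-.2045)<.028)&(W[...,2]>.13)&(W[...,2]<.15);Q=W[g]
A=np.c_[Q[:,:2]-Q[:,:2].mean(0),np.ones(len(Q))];print('disc plane',len(Q),np.linalg.lstsq(A,Q[:,2],rcond=None)[0])
cv2.imwrite('pics/s6.png',cv2.resize(a[70:320,200:480],(784,600)))
E
```

```text
t 11.2833 pos [0.5129 0.2061 0.3514] q [0.34 0.   1.81 0.   1.33 2.03] F [0.2 0.2 0.7] 0.8977243492212617 0.0
M [[0.992, -0.123, 0.003], [-0.123, -0.992, 0.001], [0.003, -0.002, -1.0]] units to goal [-0.04  0.02  4.06]
202 [0.50014099 0.19080082 0.15037843] [0.52450424 0.21963008 0.19782807]
disc plane 216 [0.00447646 0.00898047 0.14261187]
```

View pics/s6.png

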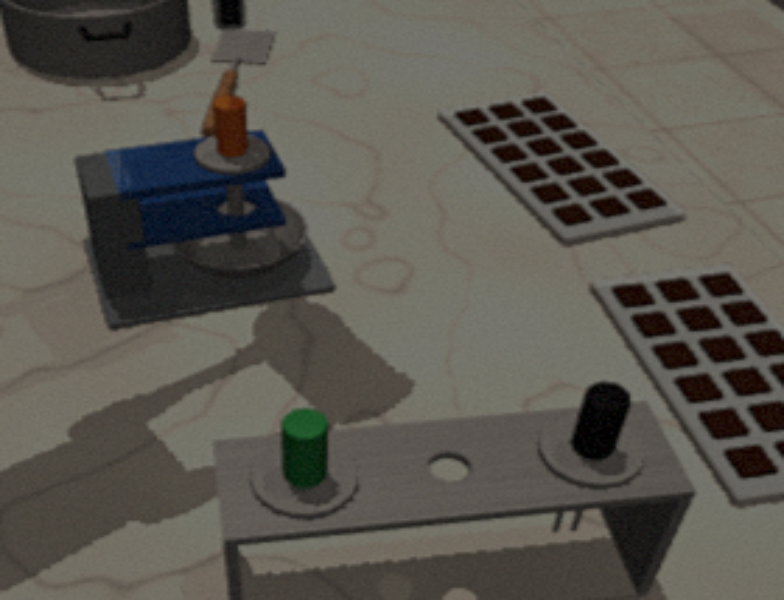

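The stirrer stands at (231,150) with its disc flat (tilt under 1°) and its shaft through both holes. Green and black still hang in the rack, and the gripper is clear.

```bash
python3 -c "
from workcell import bot; print(bot.finish_job())"
```

```text
the job is handed in; nothing more can be done
None
```

The orange stirrer hangs through both stand holes with its disc flat on the upper arm; it was released there, the green and black stirrers are still in the rack, and the job was handed in at about 11 s (verdict not shown).

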